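# Set out the straining caddy

## Robot

A 7-joint arm with a two-finger parallel gripper is mounted at the origin on a cart in front of the work surface, level with it; the furniture and walls round the work are solid. World frame = base frame: x ahead of the robot, y to its left, z up, the work surface at z = 0. Lengths are in m, angles in rad, forces in N, time in s.
With the tool pointing down it reaches from about 0.35 to 0.9 m from the base axis. Payload 19.9 kg.
Tool frame: the origin (TCP) lies between the finger pads; the fingertips stand 17 mm ahead of it and the grasp point (between the pads) lies 2 mm behind it (tip_extent is the distance from the TCP to the fingertips, in m); z points along the fingers, y is the line along which they close (so a half turn about z gives the same grasp; the last joint's range is limited). The gripper opens to 85 mm and grips with 20 to 120 N. Pads are 22 mm wide; open, the fingers measure 114 mm over their backs; the gripper's body (76 mm by 85 mm) begins 54 mm behind the grasp point. The pads swing forward as they close: fully open they stand 13 mm farther back than shut.
Start: joints at [1.058, 0.417, -0.01, 1.614, 0.005, 1.111, -0.053], TCP at [0.283, -0.557, 0.248] pointing down, gripper open.
Joint ranges: [-2.81, 2.81], [-0.39, 2.02], [-1.27, 1.25], [0.06, 2.57], [-1.19, 4.33], [0.19, 2], [-2.82, 2.82]. Speed limits (rad/s): [1.89, 1.89, 2.39, 2.39, 3.01, 3.01, 3.01].

## Interface

Orientations are given as a 3x3 rotation matrix whose columns are the frame's x, y, z axes.
In Python, from plant import sense, grab_frame, close_job, tip_extent gives the robot as it stands. The module is installed in compiled form; this text tells all that it offers.
- The arm moves only by the shell command python3 -m handwheel 'ROWS'. ROWS is JSON, a list of rows, each a list of 5 numbers: the shift along the world's x, y, z as a fraction of full scale, then the turn about the world's z as a fraction of full scale, then the opening, from 0 (shut) to 1 (fully open). In form: [[tx, ty, tz, spin, hand], ...]. A call has 1 to 10 rows; each row shifts and turns the commanded pose from where the row before left it; what a row does not reach is not made up. Full scale, the value 1, is 0.4 m for a shift and 4 degrees for a turn. A row lasts 1/8 s, in which the tool goes at most 62.5 mm and 10.7 degrees, less where a joint would pass 70% of its speed; a pose out of reach is approached as far as the arm can. A call with a number of a shift or a turn outside -1 to 1 is refused whole. A call with a gripper value outside its range is refused whole. The fingers move at their own pace and stop on an object; the grip force is fixed at half the most. Time passes only in rows, so rows that do not move let the fingers close. It gives the time, the measured TCP pose, the force, the opening and the grip force at its end, in the units of the state.
- sense(): the state, without advancing time (a new reading comes with each control period).
- grab_frame(name): name is "scene" or "top"; returns a dict with "frame" (480x640x3 uint8, red, green, blue), "intrinsics" (3x3 intrinsics, pixels), "k1" (the pictures are not rectified: a ray, as slopes to the right and down, at radius r is drawn at 1 + k1 r^2 times it, then the intrinsics apply), "extrinsics" (4x4, takes a point from world to camera coordinates). Camera axes: x right, y down, z forward; pixel columns grow to the right and rows downward; lengths in m; the calibration is good to about 2 mm. A picture is of the moment at which its call begins. There is no depth.
- close_job(): hands the job in; it is judged then, once.
The state is a dict: "t": time; "qpos": joint angles; "joint_velocities": joint speeds; "joint_efforts": joint torques, N m; "ee_pos": TCP position; "tcp_rot": TCP orientation; "contact_force": force on the tool from outside, world axes, zero at the start; "moment": the same for the moment, N m; "gripper_width": finger opening in m; "grasp_force": force on a finger pad.
Only numpy, scipy, OpenCV 4.12 (cv2) and the standard library are available. Lean on these libraries where they do the work, as an engineer would, in place of code of your own. Each camera call takes 0.05 s, during which the arm holds its last target. There are 200 camera calls.

## Task

Set out the plywood caddy for straining paint. Stand the white beaker in the bore next to the stack of clear cups and seat the metal strainer upright in the beaker's mouth, its flange resting on the rim; stand the squeeze bottle that has a nozzle (the one out on the open bench, not one of the row along the wall) in the bore between the beaker and the small toner bottle in the caddy; and lay the white stirring stick across the two wire forks of the rest in front, centred, with both ends overhanging about equally. The cups and the toner bottle stay in their bores; the squeeze bottle without a nozzle and the roll of tape stay where they are, and nothing may be knocked over.

Things in the scene. Friction and masses are not known exactly. Their poses are not given: they have to be found in the camera images.
- caddy: Fixed plywood block, 88 x 336 mm, 24 mm high, long side along its y axis, z up, +x away from the robot; origin at the centre of its underside, on the bench. Four bores 70 mm across at x = 0, y = -126, -42, +42, +126 mm, flat floors 6 mm above the bench, mouths at 24 mm. Cups and toner bottle stand in the end bores, either way round; the two inner bores are empty.
- rest: Fixed stick rest in front of the caddy: plywood strip 38 x 180 mm, 10 mm high, along its y axis; origin at the centre of its underside. Two steel wire forks stand at x = 0, y = -72 and +72 mm: troughs open upward, inside floor 18 mm wide at 27 mm above the bench, flaring to 30 mm at the tips, 40 mm high. The stick lies along y across both floors.
- beaker_mid (a point): Centre of the loose white plastic mixing beaker, 40 mm above its underside; it stands upright on the bench. 80 mm high, 57 mm across at the foot and 60 mm at the rim, open at the top, mouth 55 mm across. 0.1 kg. z is its axis.
- strainer_mid (a point): Centre of the loose bare-metal strainer, 32 mm above its underside, upright on the bench; z is its axis. From below: spigot 26 mm high with gauze floor, 44 mm across tapering out to 49 mm; flange 3 mm thick, 65 mm across; straight open bowl 60 mm across, 35 mm high. With the flange on the beaker's rim this point is 46 mm above the beaker's centre. 0.11 kg.
- bottle_mid (a point): Half-way up (104 mm above its underside) on the axis of the loose pale squeeze bottle WITH a pointed nozzle, the one standing upright out on the open bench. 208 mm high with nozzle; body 61 mm across up to 154 mm, screw cap 45 mm across from 154 to 176 mm, thin nozzle above. 0.12 kg. z is its axis.
- stick_mid (a point): Centre of the loose white plastic stirring stick with rounded ends, lying flat on the open bench to the right of the caddy. 182 mm long along its y axis, 13 mm wide along x, 6 mm thick along z. 25 g. Lying across both fork floors, its centre is 30 mm above the bench.
- cups_mid (a point): Half-way up (70 mm above the underside) on the axis of the stack of upturned clear plastic cups, 56 mm across at the foot, 140 mm high, standing loose in one end bore of the caddy. Stays there.
- toner_mid (a point): Half-way up (55 mm above the underside) on the axis of the small dark toner bottle with a black dropper cap, 42 mm across, 110 mm high, standing loose in the other end bore of the caddy. Stays there.
- bottle_plain_mid (a point): Half-way up (92 mm above the underside) on the axis of a squeeze bottle WITHOUT a nozzle (flat-topped cap), 66 mm across, 184 mm high, loose on the bench among the other things. Not wanted: stays where it is.
- tape: Roll of masking tape lying flat, loose, 96 mm across, 25 mm high; origin at the centre of its underside. Stays where it is.
There are look-alikes about, which are no part of the job. Leave any yellow look-alike of the part that bears strainer_mid alone.

How it is judged:
At the end, for the whole second after the job is handed in: Beaker down in the bore beside the cups, nozzle bottle down in the bore beside the toner, both upright; strainer seated in the beaker within 6 mm, flange on rim; stick in both forks, centred within 20 mm; cups and toner still in their bores (within 18 mm); all released and at rest (x of beaker_mid in the frame of caddy between -0.009 and 0.009 m and z of beaker_mid in the frame of caddy between 0.041 and 0.051 m and angle between each of beaker_mid, bottle_mid, strainer_mid, cups_mid, toner_mid's own z axis and vertical below 0.1 rad and horizontal distance between beaker_mid and cups_mid below 0.108 m and x of bottle_mid in the frame of caddy between -0.009 and 0.009 m and z of bottle_mid in the frame of caddy between 0.105 and 0.115 m and horizontal distance between bottle_mid and toner_mid below 0.108 m and horizontal distance between strainer_mid and beaker_mid below 0.006 m and z of strainer_mid in the frame of beaker_mid between 0.043 and 0.049 m and x of stick_mid in the frame of rest between -0.012 and 0.012 m and y of stick_mid in the frame of rest between -0.02 and 0.02 m and z of stick_mid in the frame of rest between 0.025 and 0.035 m and angle between the y axis of stick_mid and the y axis of rest, either way round below 0.14 rad and angle between stick_mid's own y axis and vertical between 1.45 and 1.69 rad and distance of each of cups_mid, toner_mid from where it was at the start of the episode below 0.018 m and linear speed of each of beaker, strainer, bottle, stick below 0.02 m/s); the robot touches nothing.
It fails at once if The beaker, the strainer, the nozzle bottle, the cups, the toner bottle or the plain bottle is tipped by more than about 30 degrees (angle between any of beaker_mid, strainer_mid, bottle_mid, cups_mid, toner_mid, bottle_plain_mid's own z axis and vertical above 0.52 rad).
It fails at once if The squeeze bottle without a nozzle or the tape roll is shifted by more than 25 mm (distance of any of bottle_plain_mid, tape from where it was at the start of the episode above 0.025 m).
It fails at once if The cups or the toner bottle are lifted or shifted by more than 25 mm (distance of any of cups_mid, toner_mid from where it was at the start of the episode above 0.025 m).
It also fails if it takes over 115 s, if anything falls off the work surface, if the arm or the gripper's body presses on something with over 40 N, if the wrist force passes 120 N, or if a joint passes its speed limit or range.

## Working session

There is one attempt and no reset: what is moved stays moved. The work goes in short steps, Python scripts to look and compute and a shell command to move; the robot and the scene stay as the last step left them, time stands still between calls to the robot, and variables do not carry over. Pictures are saved under pics/ and viewed, at most 14 in all, crops included, and the job is handed in when it is done.

```bash
mkdir -p pics; python3 - <<'E'
from plant import sense, grab_frame, tip_extent
import cv2, numpy as np
np.set_printoptions(precision=4,suppress=True)
s=sense(); print(s['t'],s['ee_pos'],s['tcp_rot'],s['gripper_width'],tip_extent if not callable(tip_extent) else tip_extent())
for n in("scene","top"):
    f=grab_frame(n); cv2.imwrite(f"pics/{n}0.png",f["frame"][:,:,::-1]); print(n,f["intrinsics"],f["k1"],f["extrinsics"])
E
```

```text
0.0 [ 0.2833 -0.5567  0.2476] [[ 0.8912  0.4536 -0.0007]
 [ 0.4536 -0.8912  0.0011]
 [-0.0001 -0.0013 -1.    ]] 0.08556132103656817 0.017
scene [[497.9006   0.     318.5208]
 [  0.     497.9006 242.4614]
 [  0.       0.       1.    ]] 0.041838649746036266 [[-0.4754 -0.8796 -0.0185  0.0458]
 [-0.4741  0.2739 -0.8368  0.396 ]
 [ 0.7411 -0.389  -0.5472  1.0839]
 [ 0.      0.      0.      1.    ]]
top [[519.6247   0.     312.1387]
 [  0.     519.6247 245.4775]
 [  0.       0.       1.    ]] 0.005232803810382676 [[ 0.308  -0.9514  0.0046 -0.3742]
 [-0.9107 -0.2962 -0.288   0.4117]
 [ 0.2754  0.0846 -0.9576  1.5516]
 [ 0.      0.      0.      1.    ]]
```

View pics/scene0.png

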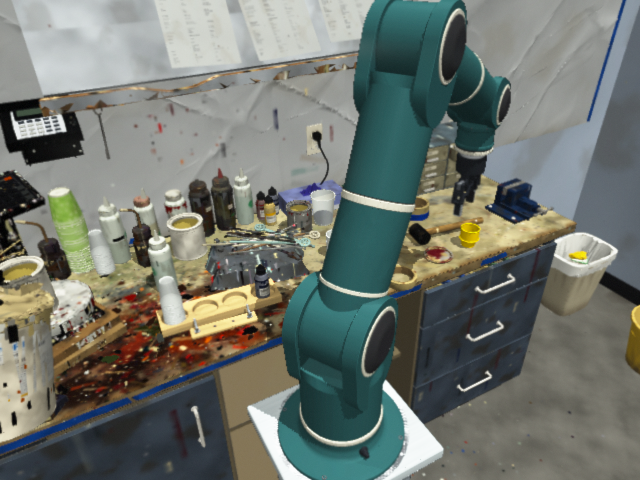

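View pics/top0.png

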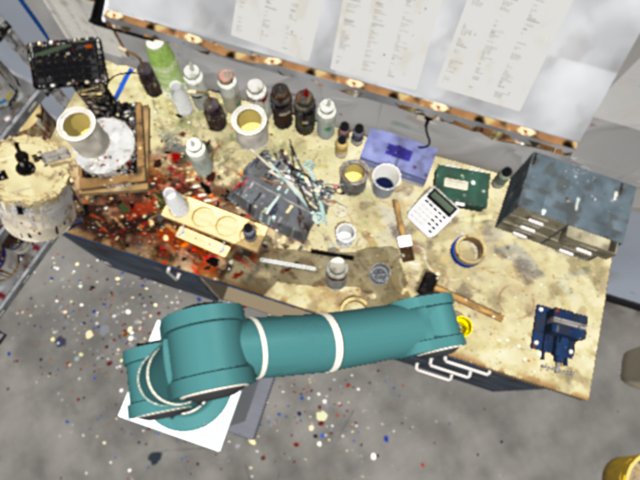

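The caddy is at about (212,222) in top, with the cups at its left end (175,200) and the toner at its right (250,232). The stick is at (288,265). I need an enlarged crop to tell the candidates apart.

```bash
python3 - <<'E'
import cv2,numpy as np
a=cv2.imread("pics/top0.png"); cv2.imwrite("pics/c1.png",cv2.resize(a[125:315,155:420],None,fx=3,fy=3,interpolation=cv2.INTER_CUBIC))
b=cv2.imread("pics/scene0.png"); cv2.imwrite("pics/c2.png",cv2.resize(b[150:350,85:345],None,fx=3,fy=3,interpolation=cv2.INTER_CUBIC))
E
```

```text
(no output)
```

View pics/c1.png

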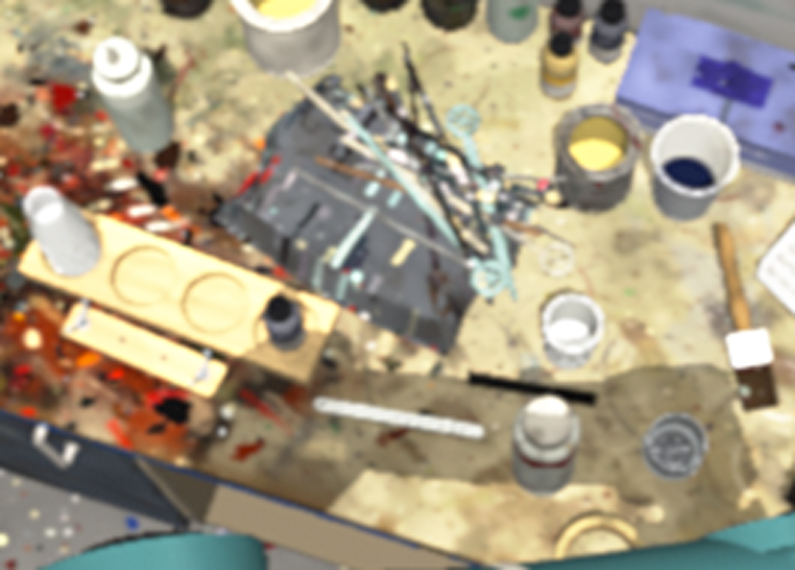

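View pics/c2.png

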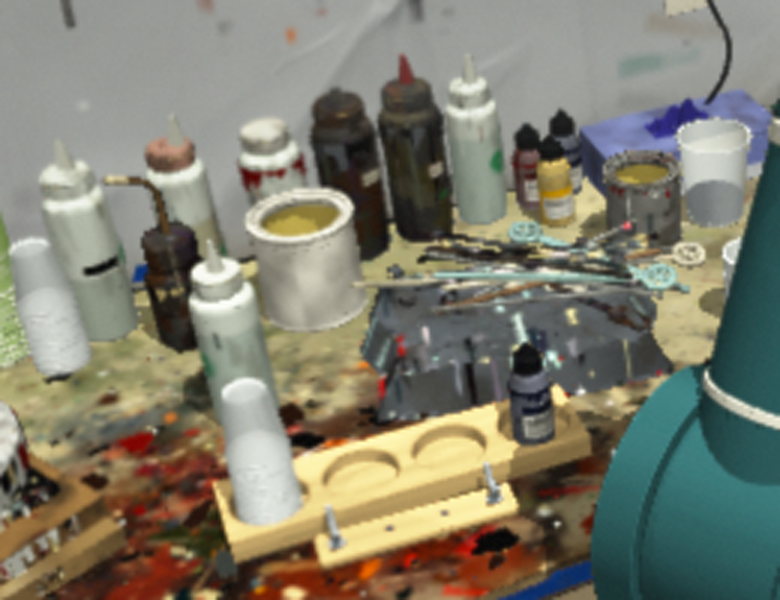

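Candidates in the crops, given as full-image pixels:
- **Nozzle bottle:** top (196,148) / scene (159,250). It stands alone on the open bench and has a pointed nozzle. The other nozzle bottles, scene (113,235), (143,215) and (242,200), stand along the wall. The one at top (337,270) has a flat cap, so it is the plain bottle.
- **Beaker:** the white open cup at top (345,234). The cup at (385,180) is bigger and holds blue paint.
- **Strainer:** the metal one at top (379,272). The yellow one at (464,325) is the look-alike.

Next I'll write a helper and measure from the top view.

```bash
cat > h.py <<'E'
import cv2,numpy as np
from plant import sense,grab_frame
np.set_printoptions(precision=4,suppress=True)
def ray(f,uv):
    uv=np.array(uv,float).reshape(-1,1,2); E=f["extrinsics"]
    p=cv2.undistortPoints(uv,f["intrinsics"],np.array([f["k1"],0,0,0,0.])).reshape(-1,2)
    d=np.c_[p,np.ones(len(p))]@E[:3,:3]; return -E[:3,:3].T@E[:3,3],d
def plane(f,uv,z):
    c,d=ray(f,uv); return c+d*((z-c[2])/d[:,2])[:,None]
def proj(f,P):
    E=f["extrinsics"]; r,_=cv2.Rodrigues(E[:3,:3])
    return cv2.projectPoints(np.array(P,float).reshape(-1,1,3),r,E[:3,3],f["intrinsics"],np.array([f["k1"],0,0,0,0.]))[0].reshape(-1,2)
def tri(f,a,g,b):  # midpoint of two rays, gap
    c,d=ray(f,a);e,h=ray(g,b);d=d[0];h=h[0]
    s=np.linalg.lstsq(np.c_[d,-h],e-c,rcond=None)[0]; p,q=c+s[0]*d,e+s[1]*h
    return (p+q)/2,np.linalg.norm(p-q)
def circ(z,c,r,n=48):
    a=np.linspace(0,2*np.pi,n); return np.c_[c[0]+r*np.cos(a),c[1]+r*np.sin(a),0*a+z]
E
python3 - <<'E'
from h import *
t=grab_frame("top");s=grab_frame("scene")
np.savez("f0.npz",t=t["frame"],s=s["frame"])
im=t["frame"]; hsv=cv2.cvtColor(im,cv2.COLOR_RGB2HSV)
def big(m,box,n=2):
    x0,y0,x1,y1=box; k=np.zeros_like(m);k[y0:y1,x0:x1]=m[y0:y1,x0:x1]
    cs,_=cv2.findContours(k,cv2.RETR_EXTERNAL,cv2.CHAIN_APPROX_NONE); return sorted(cs,key=cv2.contourArea)[::-1][:n]
w=((hsv[...,1]<40)&(hsv[...,2]>165)).astype(np.uint8)
c=big(w,(255,250,322,280),1)[0]; r=cv2.minAreaRect(c); b=cv2.boxPoints(r); P=plane(t,b,.006); print("stick",r,P[:,:2]); print(plane(t,[r[0]],.006))
L=np.linalg.norm(P-np.roll(P,1,0),axis=1);print(L)
# caddy / rest wood
wood=((hsv[...,0]>12)&(hsv[...,0]<28)&(hsv[...,1]>60)&(hsv[...,1]<150)&(hsv[...,2]>190)).astype(np.uint8)
for c in big(wood,(155,190,272,260)): r=cv2.minAreaRect(c);print("wood",cv2.contourArea(c),r,cv2.boxPoints(r).tolist())
for n,box in dict(beaker=(330,218,360,252),strainer=(366,258,394,288)).items():
    for c in big(w,box,1):
        print(n,cv2.contourArea(c),cv2.fitEllipse(c),cv2.boundingRect(c))
a=im[125:315,155:420]
o=np.zeros_like(im);o[wood>0]=(255,160,0);o[w>0]=255
cv2.imwrite("pics/m1.png",cv2.resize(np.vstack([o[180:300,150:420,::-1]]),None,fx=2.9,fy=2.9,interpolation=cv2.INTER_NEAREST))
E
```

```text
stick ((287.8648681640625, 263.8108215332031), (56.882041931152344, 5.260766983032227), 9.462323188781738) [[ 0.4196 -0.0808]
 [ 0.4366 -0.0777]
 [ 0.4627 -0.2575]
 [ 0.4457 -0.2601]]
[[ 0.4412 -0.1693  0.006 ]]
[0.1812 0.0173 0.1817 0.0172]
wood 1705.0 ((217.04818725585938, 221.7547607421875), (110.96815490722656, 29.02871322631836), 20.897764205932617) [[160.03665161132812, 215.52308654785156], [170.3912353515625, 188.40391540527344], [274.0597229003906, 227.98643493652344], [263.70513916015625, 255.10560607910156]]
wood 76.0 ((202.10345458984375, 238.24139404296875), (41.224365234375, 8.541985511779785), 21.801406860351562) [[181.37930297851562, 234.55174255371094], [184.55172729492188, 226.62071228027344], [222.82760620117188, 241.93104553222656], [219.65518188476562, 249.86207580566406]]
beaker 378.0 ((345.28900146484375, 234.39207458496094), (19.716604232788086, 24.87952423095703), 7.011162757873535) (336, 223, 21, 25)Traceback (most recent call last):
  File "<stdin>", line 16, in <module>
cv2.error: OpenCV(4.12.0) /io/opencv/modules/imgproc/src/shapedescr.cpp:361: error: (-201:Incorrect size of input array) There should be at least 5 points to fit the ellipse in function 'fitEllipseNoDirect'
```

```bash
python3 - <<'E'
from h import *
d=np.load("f0.npz"); 
A=cv2.resize(d["t"][185:260,155:275],None,fx=4,fy=4,interpolation=cv2.INTER_CUBIC)
B=cv2.resize(d["s"][270:345,155:290],None,fx=4,fy=4,interpolation=cv2.INTER_CUBIC)
o=np.zeros((600,540,3),np.uint8);o[:300,:480]=A;o[300:,:540]=B
cv2.imwrite("pics/c3.png",o[:,:,::-1])
t=grab_frame("top");s=grab_frame("scene")
print("bores top",plane(t,[(205,217.3),(227.3,226.7)],.024),"scene",plane(s,[(205.7,307.7),(235,299)],.024))
print(plane(t,[(203.7,241.3)],.01))
E
```

```text
bores top [[0.5012 0.1326 0.024 ]
 [0.4934 0.0529 0.024 ]] scene [[0.493  0.1401 0.024 ]
 [0.4881 0.0564 0.024 ]]
[[0.4274 0.1112 0.01  ]]
```

View pics/c3.png

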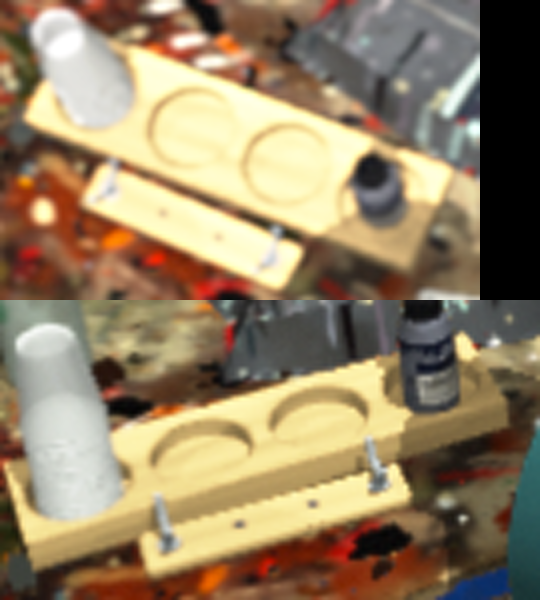

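```bash
python3 - <<'E'
from h import *
t=grab_frame("top");s=grab_frame("scene")
f=lambda x,y,v0:(155+(x+.5)/4-.5,v0+(y+.5)/4-.5)
T=[f(191,127,185),f(285,163,185)];S=[f(200,449-300,270),f(319,416-300,270)]
for a,b in zip(T,S): print("bore",tri(t,a,s,b),plane(t,[a],.024)[0],plane(s,[b],.024)[0])
# caddy corners: front-left top, back-right top  (top / scene)
print("FL",plane(t,[f(24,117,185)],.024),plane(s,[f(28,240,270)],.024))
print("BR",plane(t,[f(453,166,185)],.024)); print("FR",plane(s,[f(508,103,270)],.024))
# rest top corners (z=.01) top view: L-front,L-back,R-back,R-front
print("rest t",plane(t,[f(82,200,185),f(98,165,185),f(304,247,185),f(288,290,185)],.010)[:,:2])
print("rest s",plane(s,[f(148,258,270),f(140,232,270),f(402,165,270),f(411,192,270)],.010)[:,:2])
# fork tips scene
print("bottle nozzle etc")
c,d=ray(t,[(196,148)])
E
```

```text
bore (array([0.5016, 0.1417, 0.0216]), np.float64(0.0019064956871241183)) [0.5015 0.1418 0.024 ] [0.4979 0.1416 0.024 ]
bore (array([0.4958, 0.0578, 0.0213]), np.float64(0.004112739481769161)) [0.4962 0.0589 0.024 ] [0.4906 0.0573 0.024 ]
FL [[0.4678 0.2731 0.024 ]] [[0.4655 0.2674 0.024 ]]
BR [[ 0.5356 -0.0702  0.024 ]]
FR [[ 0.4371 -0.0651  0.024 ]]
rest t [[0.42   0.2068]
 [0.4516 0.2059]
 [0.4382 0.0231]
 [0.4008 0.0226]]
rest s [[0.4253 0.2016]
 [0.4524 0.1991]
 [0.4282 0.0211]
 [0.3991 0.0263]]
bottle nozzle etc
```

The two views agree. The caddy centre is at about (0.498,0.100) with its y axis yawed about -0.08 rad. The rest is at about (0.428,0.113) and the stick at (0.441,-0.169). I'll move over the stick with the closing line across it, which also clears the camera's view.

```bash
python3 -m handwheel '[[0.022,0.054,0,1,0.5],[0.022,0.054,0,1,0.5],[0.022,0.054,0,1,0.5],[0.022,0.054,0,1,0.5],[0.022,0.054,0,1,0.5],[0.022,0.054,0,1,0.5],[0.022,0.054,0,1,0.5],[0.022,0.054,0,1,0.5],[0.022,0.054,0,1,0.5]]'
python3 -m handwheel '[[0.022,0.054,0,1,0.5],[0.022,0.054,0,1,0.5],[0.022,0.054,0,1,0.5],[0.022,0.054,0,1,0.5],[0.022,0.054,0,1,0.5],[0.022,0.054,0,1,0.5],[0.022,0.054,0,1,0.5],[0.022,0.054,0,0.9,0.5],[0.022,0.054,0,0.9,0.5],[0,0,0,0,0.5]]'
python3 - <<'E'
from h import *
s=sense();y=s['tcp_rot'][:,1];print(s['t'],s['ee_pos'],np.degrees(np.arctan2(y[1],y[0])),s['gripper_width'])
t=grab_frame("top");g=grab_frame("scene");np.savez("f1.npz",t=t["frame"],s=g["frame"])
o=np.vstack([cv2.resize(t["frame"][210:310,225:415],None,fx=3,fy=3,interpolation=cv2.INTER_CUBIC),cv2.resize(g["frame"][190:290,290:480],None,fx=3,fy=3,interpolation=cv2.INTER_CUBIC)])
cv2.imwrite("pics/c4.png",o[:,:,::-1])
E
```

```text
t: 1.52
ee_pos: [0.3633, -0.3611, 0.2483]
tcp_rot: [[0.45, 0.893, -0.0], [0.893, -0.45, -0.0], [-0.0, -0.0, -1.0]]
contact_force: [0.9, 0.3, -0.7]
gripper_width: 0.0425
grasp_force: 0.0
t: 2.78
ee_pos: [0.4427, -0.1662, 0.2483]
tcp_rot: [[-0.147, 0.989, 0.0], [0.989, 0.147, 0.0], [0.0, 0.0, -1.0]]
contact_force: [0.2, 0.5, -0.0]
gripper_width: 0.0424
grasp_force: 0.0
2.775 [ 0.4427 -0.1662  0.2483] 8.451239211632355 0.042370640976075555
```

View pics/c4.png

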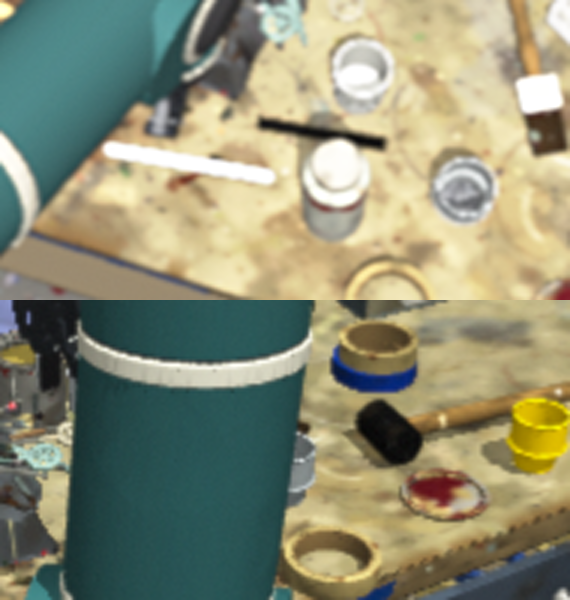

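Composite c4: beaker rim at top (345,234), strainer (380,272), plain bottle (337,270), stick clear of the gripper. The scene camera is still blocked by the forearm for those. I'll go down to the stick.

```bash
python3 -m handwheel '[[-0.004,-0.008,-0.1,0,0.4],[0,0,-0.1,0,0.35],[0,0,-0.1,0,0.35],[0,0,-0.1,0,0.35],[0,0,-0.1,0,0.35],[0,0,-0.04,0,0.35],[0,0,-0.03,0,0.35],[0,0,0,0,0.35]]'
python3 -m handwheel '[[0,0,-0.0025,0,0.35],[0,0,-0.002,0,0.35],[0,0,0,0,0],[0,0,0,0,0],[0,0,0,0,0],[0,0,0,0,0]]'
```

```text
t: 3.88
ee_pos: [0.4405, -0.1715, 0.0204]
tcp_rot: [[-0.142, 0.99, -0.0], [0.99, 0.142, -0.0], [-0.0, -0.0, -1.0]]
contact_force: [0.1, -0.7, 0.4]
gripper_width: 0.0296
grasp_force: 0.0
t: 4.62
ee_pos: [0.4405, -0.1715, 0.019]
tcp_rot: [[-0.142, 0.99, 0.0], [0.99, 0.142, -0.001], [-0.001, 0.0, -1.0]]
contact_force: [-2.3, -0.5, 11.5]
gripper_width: 0.0102
grasp_force: 58.7
```

```bash
python3 -m handwheel '[[0,0,0.02,0,0],[0,0,0.05,0,0],[0,0,0.1,0,0],[0,0,0.1,0,0],[0,0,0.1,0,0],[0,0,0.08,0,0],[0,0,0,0,0]]'
python3 -m handwheel '[[-0.004,0.1,0,-0.5,0],[-0.004,0.1,0,-0.5,0],[-0.004,0.1,0,-0.5,0],[-0.004,0.1,0,-0.5,0],[-0.004,0.1,0,-0.5,0],[-0.004,0.1,0,-0.5,0],[-0.004,0.1,0,-0.2,0],[-0.004,0.005,0,0,0],[0,0,0,0,0],[0,0,0,0,0]]'
python3 - <<'E'
from h import *
s=sense();y=s['tcp_rot'][:,1];print(s['t'],s['ee_pos'],np.degrees(np.arctan2(y[1],y[0])),s['gripper_width'])
t=grab_frame("top");g=grab_frame("scene");np.savez("f2.npz",t=t["frame"],s=g["frame"])
o=np.vstack([cv2.resize(t["frame"][190:290,225:415],None,fx=3,fy=3,interpolation=cv2.INTER_CUBIC),cv2.resize(g["frame"][230:330,150:340],None,fx=3,fy=3,interpolation=cv2.INTER_CUBIC)])
cv2.imwrite("pics/c5.png",g["frame"][:,:,::-1])
E
```

```text
t: 5.5
ee_pos: [0.4412, -0.1717, 0.2009]
tcp_rot: [[-0.142, 0.99, 0.004], [0.99, 0.142, -0.002], [-0.003, 0.003, -1.0]]
contact_force: [-0.8, -0.5, -0.8]
gripper_width: 0.0103
grasp_force: 58.8
t: 6.75
ee_pos: [0.4275, 0.1096, 0.1982]
tcp_rot: [[0.082, 0.997, -0.001], [0.997, -0.082, -0.0], [-0.0, -0.0, -1.0]]
contact_force: [-1.0, -0.1, 0.1]
gripper_width: 0.0103
grasp_force: 58.8
6.75 [0.4275 0.1096 0.1982] -4.699831038332828 0.010261316857857588
```

View pics/c5.png

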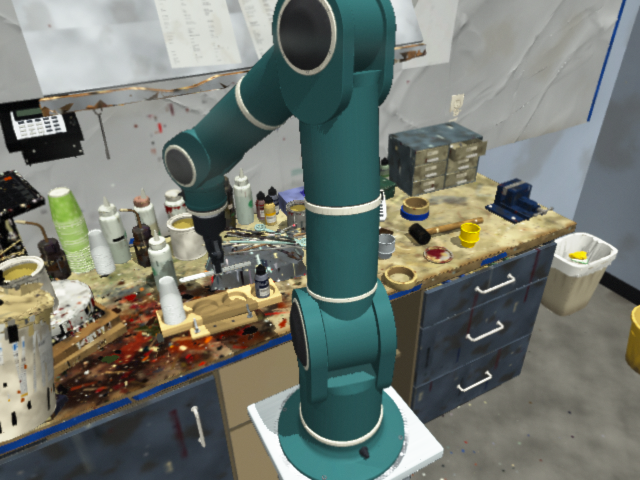

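The stick is held (scene ~(210,270)) and the strainer shows in scene at (386,243). I'll lower it to just above the forks and look.

```bash
python3 -m handwheel '[[0.001,0.005,-0.1,0,0],[0,0,-0.1,0,0],[0,0,-0.09,0,0],[0,0,-0.03,0,0],[0,0,0,0,0],[0,0,0,0,0]]'
python3 - <<'E'
from h import *
s=sense();print(s['t'],s['ee_pos'])
t=grab_frame("top");g=grab_frame("scene");np.savez("f3.npz",t=t["frame"],s=g["frame"])
o=cv2.resize(g["frame"][265:350,150:300],None,fx=5,fy=5,interpolation=cv2.INTER_CUBIC)
cv2.imwrite("pics/c6.png",o[:,:,::-1])
E
```

```text
t: 7.6
ee_pos: [0.4286, 0.1127, 0.0716]
tcp_rot: [[0.081, 0.997, 0.002], [0.997, -0.081, 0.0], [0.0, 0.002, -1.0]]
contact_force: [0.9, -1.0, -0.0]
gripper_width: 0.0103
grasp_force: 58.8
7.6 [0.4286 0.1127 0.0716]
```

View pics/c6.png

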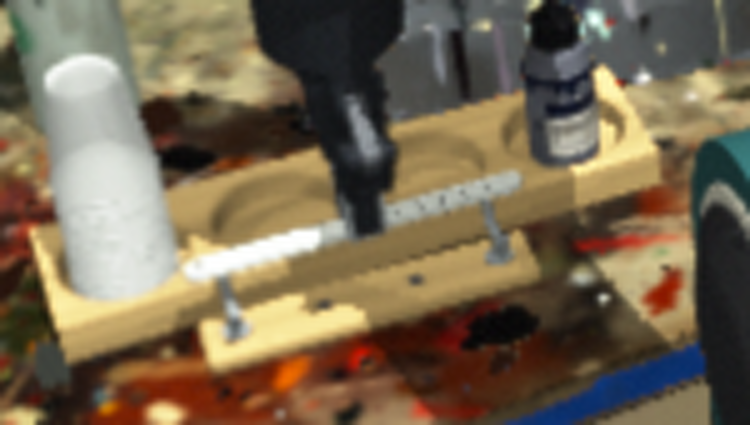

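```bash
python3 - <<'E'
from h import *
g=grab_frame("scene")
f=lambda x,y:(150+(x+.5)/5-.5,265+(y+.5)/5-.5)
print("ends",plane(g,[f(187,271),f(521,180)],.055))
print("base",plane(g,[f(235,330),f(500,258)],.010))
print("screws",plane(g,[f(322,304),f(416,280)],.010))
c=np.array([.4285,.1127]);y=np.array([.081,.997]);x=np.array([.997,-.081])
P=[];
for sy in(-.072,.072):
  for dx,z in((-.015,.04),(.015,.04),(-.009,.027),(.009,.027),(0,.01)): P.append([*(c+sy*y+dx*x),z])
q=proj(g,P); print(((q-[150,265])*5).round())
E
```

```text
ends [[0.4371 0.2032 0.055 ]
 [0.419  0.0245 0.055 ]]
base [[0.4319 0.1863 0.01  ]
 [0.4151 0.0427 0.01  ]]
screws [[0.4283 0.1397 0.01  ]
 [0.4212 0.0891 0.01  ]]
[[499. 222.]
 [483. 189.]
 [498. 233.]
 [488. 214.]
 [496. 247.]
 [232. 299.]
 [220. 264.]
 [234. 311.]
 [226. 290.]
 [235. 324.]]
```

Crop c6 shows the stick above both fork tips, (217,283) and (490,205). The rest's screws and fork feet put its centre at x≈0.425, so I'll shift -3.5 mm, lower and release.

```bash
python3 -m handwheel '[[-0.009,0,0,0,0],[0,0,-0.02,0,0],[0,0,-0.02,0,0],[0,0,-0.02,0,0],[0,0,0,0,0]]'
python3 -m handwheel '[[0,0,-0.002,0,0],[0,0,0,0,0.15],[0,0,0,0,0.25],[0,0,0,0,0.25],[0,0,0.05,0,0.25],[0,0,0.1,0,0.25],[0,0,0.1,0,0.4],[0,0,0.1,0,0.7],[0,0,0.1,0,1],[0,0,0,0,1]]'
python3 - <<'E'
from h import *
t=grab_frame("top");g=grab_frame("scene");np.savez("f4.npz",t=t["frame"],s=g["frame"])
o=np.vstack([cv2.resize(g["frame"][225:345,145:295],None,fx=4,fy=4,interpolation=cv2.INTER_CUBIC)])
cv2.imwrite("pics/c7.png",o[:,:,::-1])
E
```

```text
t: 8.38
ee_pos: [0.4242, 0.1126, 0.0459]
tcp_rot: [[0.081, 0.997, -0.001], [0.997, -0.081, -0.0], [-0.0, -0.001, -1.0]]
contact_force: [-1.5, -1.6, 3.3]
gripper_width: 0.0105
grasp_force: 59.4
t: 9.62
ee_pos: [0.4255, 0.1128, 0.2279]
tcp_rot: [[0.081, 0.997, 0.004], [0.997, -0.081, -0.0], [0.0, 0.004, -1.0]]
contact_force: [0.3, -0.6, -1.3]
gripper_width: 0.0851
grasp_force: 0.0
```

View pics/c7.png

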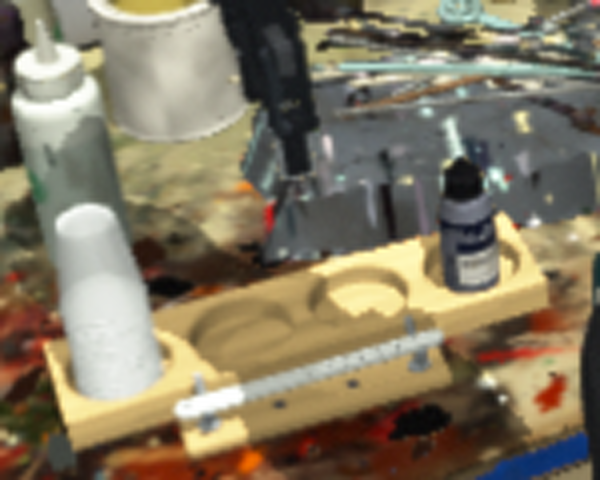

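The stick lies in both forks with even overhang: ends at (177,408) and (443,338), forks at (203,390) and (418,345). Next, the beaker and strainer.

```bash
python3 - <<'E'
from h import *
t=grab_frame("top");g=grab_frame("scene")
b=plane(t,[(345.9,231.5)],.08)[0];s=plane(t,[(379.7,272.4)],.064)[0]
print("beaker",b,"strainer",s,"plain",plane(t,[(337.3,264)],.184))
A=cv2.resize(t["frame"][215:290,325:400],None,fx=7,fy=7,interpolation=cv2.INTER_CUBIC)
B=cv2.resize(g["frame"][180:265,350:410],None,fx=4,fy=4,interpolation=cv2.INTER_CUBIC)
o=np.zeros((525,775,3),np.uint8);o[:525,:525]=A;o[:340,525:765]=B
def dr(f,c,z,r,k,u,v,off=0):
    q=((proj(f,circ(z,c,r))-[u,v]+.5)*k-.5+[off,0]).astype(int); cv2.polylines(o,[q.reshape(-1,1,2)],True,(255,0,0),1)
for c,z,r in((b,.08,.03),(b,0,.0285),(s,.064,.03),(s,.029,.0325)):
    dr(t,c,z,r,7,325,215); dr(g,c,z,r,4,350,180,525)
cv2.imwrite("pics/c8.png",o[:,:,::-1])
E
```

```text
beaker [ 0.577  -0.3159  0.08  ] strainer [ 0.4885 -0.4517  0.064 ] plain [[ 0.4418 -0.3242  0.184 ]]
```

View pics/c8.png

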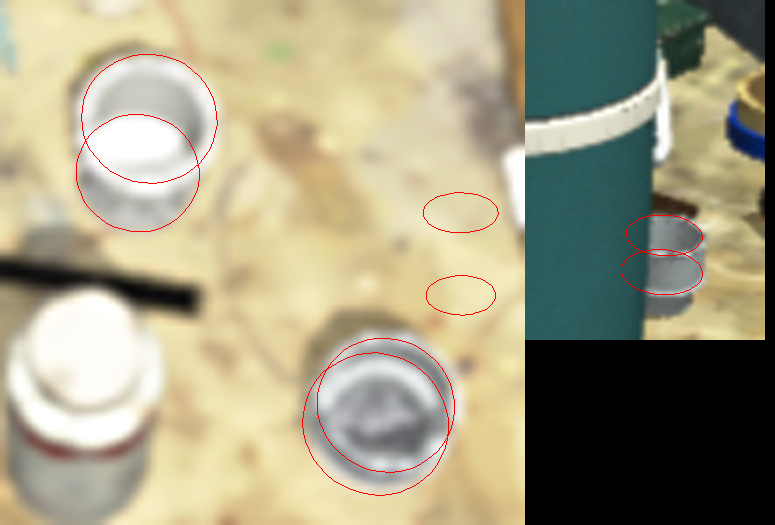

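The overlay checks the beaker at (0.577,-0.316) and the strainer at about (0.488,-0.453). The scene view agrees on the strainer's height and edge. Now I'll fetch the beaker.

```bash
python3 -m handwheel '[[0.042,-0.119,0,0,1],[0.042,-0.119,0,0,1],[0.042,-0.119,0,0,1],[0.042,-0.119,0,0,1],[0.042,-0.119,0,0,1],[0.042,-0.119,0,0,1],[0.042,-0.119,0,0,1],[0.042,-0.119,0,0,1],[0.042,-0.119,0,0,1],[0,0,0,0,1]]'
python3 -m handwheel '[[0,0,-0.1,0,1],[0,0,-0.1,0,1],[0,0,0,0,1],[0,0,0,0,1]]'
python3 - <<'E'
from h import *
t=grab_frame("top");g=grab_frame("scene");np.savez("f5.npz",t=t["frame"],s=g["frame"])
o=np.vstack([cv2.resize(t["frame"][200:275,300:400],None,fx=4,fy=4,interpolation=cv2.INTER_CUBIC),cv2.resize(g["frame"][180:255,300:400],None,fx=4,fy=4,interpolation=cv2.INTER_CUBIC)])
cv2.imwrite("pics/c9.png",o[:,:,::-1])
E
```

```text
t: 11.08
ee_pos: [0.5748, -0.3193, 0.223]
tcp_rot: [[0.085, 0.996, -0.003], [0.996, -0.085, 0.001], [0.0, -0.003, -1.0]]
contact_force: [-0.7, 0.9, -1.2]
gripper_width: 0.0852
grasp_force: 0.0
t: 11.58
ee_pos: [0.5761, -0.3155, 0.1467]
tcp_rot: [[0.08, 0.997, 0.001], [0.997, -0.08, -0.0], [-0.0, 0.001, -1.0]]
contact_force: [1.0, -0.7, 1.4]
gripper_width: 0.0854
grasp_force: 0.0
```

View pics/c9.png

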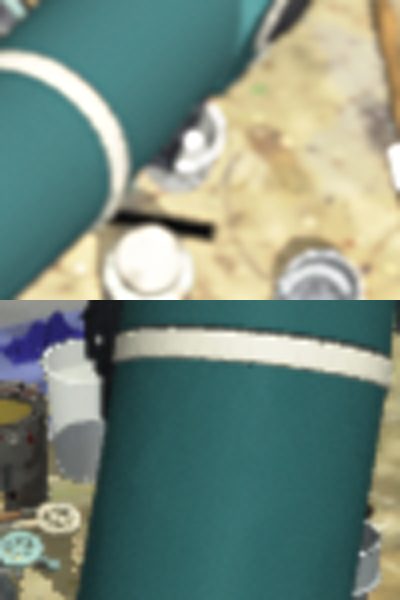

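The view is blocked by the arm, but the pose agrees with the estimate. I'll descend, watching the force.

```bash
python3 -m handwheel '[[0,0,-0.08,0,1],[0,0,-0.06,0,1],[0,0,-0.04,0,1],[0,0,-0.03,0,1],[0,0,-0.019,0,1],[0,0,0,0,1]]'
python3 -m handwheel '[[0,0,0,0,0.6],[0,0,0,0,0.6],[0,0,0,0,0],[0,0,0,0,0],[0,0,0,0,0]]'
python3 -m handwheel '[[0,0,0.03,0,0],[0,0,0.08,0,0],[0,0,0.1,0,0],[0,0,0,0,0]]'
```

```text
t: 12.42
ee_pos: [0.5755, -0.3158, 0.054]
tcp_rot: [[0.081, 0.997, -0.0], [0.997, -0.081, 0.0], [0.0, -0.0, -1.0]]
contact_force: [-0.2, -0.3, 0.1]
gripper_width: 0.0853
grasp_force: 0.0
t: 13.05
ee_pos: [0.5758, -0.316, 0.055]
tcp_rot: [[0.081, 0.997, 0.001], [0.997, -0.081, -0.001], [-0.001, 0.001, -1.0]]
contact_force: [-2.9, 0.6, 6.3]
gripper_width: 0.0585
grasp_force: 63.1
t: 13.55
ee_pos: [0.5771, -0.3165, 0.1422]
tcp_rot: [[0.081, 0.997, 0.005], [0.997, -0.081, -0.003], [-0.002, 0.005, -1.0]]
contact_force: [0.1, -0.3, -1.3]
gripper_width: 0.0588
grasp_force: 64.5
```

The beaker is gripped at 58.8 mm. I'll carry it to the bore by the cups.

```bash
python3 -m handwheel '[[0,0,0.07,0,0],[0,0,0.075,0,0],[0,0,0,0,0]]'
python3 -m handwheel '[[-0.02,0.114,0,0,0],[-0.02,0.115,0,0,0],[-0.02,0.115,0,0,0],[-0.02,0.115,0,0,0],[-0.02,0.115,0,0,0],[-0.02,0.115,0,0,0],[-0.02,0.115,0,0,0],[-0.02,0.115,0,0,0],[-0.02,0.115,0,0,0],[-0.016,0.112,0,0,0]]'
python3 -m handwheel '[[0,0,0,0,0],[0,0,-0.1,0,0],[0,0,-0.1,0,0],[0,0,-0.05,0,0],[0,0,0,0,0]]'
python3 - <<'E'
from h import *
t=grab_frame("top");g=grab_frame("scene");np.savez("f6.npz",t=t["frame"],s=g["frame"])
o=cv2.resize(g["frame"][230:350,140:300],None,fx=5,fy=5,interpolation=cv2.INTER_CUBIC)
p=sense()['ee_pos'];print(p,proj(g,[p-[0,0,.055]]))
cv2.imwrite("pics/c10.png",o[:,:,::-1])
E
```

```text
t: 13.92
ee_pos: [0.5763, -0.3161, 0.1983]
tcp_rot: [[0.081, 0.997, 0.003], [0.997, -0.081, -0.002], [-0.001, 0.003, -1.0]]
contact_force: [0.1, 1.5, -1.2]
gripper_width: 0.0585
grasp_force: 64.6
t: 15.18
ee_pos: [0.4962, 0.1439, 0.1955]
tcp_rot: [[0.081, 0.997, -0.001], [0.997, -0.081, -0.0], [-0.0, -0.001, -1.0]]
contact_force: [0.6, -0.2, -0.8]
gripper_width: 0.0584
grasp_force: 64.7
t: 15.8
ee_pos: [0.496, 0.1418, 0.0945]
tcp_rot: [[0.081, 0.997, -0.003], [0.997, -0.081, -0.001], [-0.001, -0.003, -1.0]]
contact_force: [0.0, 0.7, -0.1]
gripper_width: 0.0579
grasp_force: 64.7
[0.4972 0.1424 0.0965] [[203.5094 302.2346]]
```

View pics/c10.png

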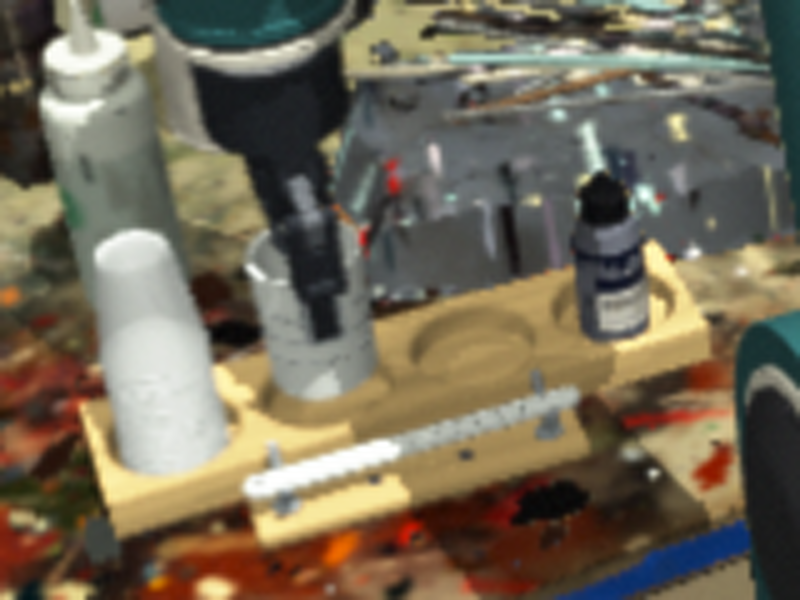

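```bash
python3 - <<'E'
from h import *
g=grab_frame("scene");p=sense()['ee_pos'];print(p)
f=lambda P:((proj(g,P)-[140,230]+.5)*5-.5).round()
z0=p[2]-.055
q=f(circ(z0,p,.0285,200));print("foot now drawn: x",q[:,0].min(),q[:,0].max(),"bottom",q[:,1].max())
for c in((.4985,.1418),(.4955,.1418),(.501,.1418)):
  q=f(circ(.024,c,.035,200));print("bore",c,q[:,0].min(),q[:,0].max(),q[:,1].min(),q[:,1].max())
E
```

```text
[0.4975 0.1425 0.0968]
foot now drawn: x 266.0 372.0 bottom 397.0
bore (0.4985, 0.1418) 260.0 389.0 345.0 428.0
bore (0.4955, 0.1418) 261.0 390.0 348.0 431.0
bore (0.501, 0.1418) 258.0 387.0 343.0 426.0
```

The beaker foot sits over the bore, and the bore centre reads about (0.500,0.141). I'll nudge +2 mm in x, lower and release.

```bash
python3 -m handwheel '[[0.005,0,-0.03,0,0],[0,0,-0.03,0,0],[0,0,-0.02,0,0],[0,0,-0.007,0,0],[0,0,0,0,0],[0,0,0,0,0]]'
```

```text
t: 16.7
ee_pos: [0.4991, 0.1427, 0.0613]
tcp_rot: [[0.081, 0.997, 0.0], [0.997, -0.081, 0.0], [0.0, 0.0, -1.0]]
contact_force: [1.0, 0.0, -0.7]
gripper_width: 0.0579
grasp_force: 64.5
```

```bash
python3 -m handwheel '[[0,0,-0.003,0,0],[0,0,0,0,0],[0,0,0,0,0.8],[0,0,0,0,1],[0,0,0,0,1],[0,0,0.05,0,1],[0,0,0.1,0,1],[0,0,0.1,0,1],[0,0,0.15,0,1]]'
python3 -m handwheel '[[-0.002,-0.149,0,0,1],[-0.003,-0.149,0,0,1],[-0.003,-0.149,0,0,1],[-0.003,-0.149,0,0,1],[-0.003,-0.149,0,0,1],[-0.003,-0.149,0,0,1],[-0.003,-0.149,0,0,1],[-0.003,-0.149,0,0,1],[-0.003,-0.149,0,0,1],[-0.002,-0.147,0,0,1]]'
python3 -m handwheel '[[0,0,0,0,1],[0,0,0,0,1]]'
python3 - <<'E'
from h import *
t=grab_frame("top");g=grab_frame("scene");np.savez("f7.npz",t=t["frame"],s=g["frame"])
o=np.hstack([cv2.resize(t["frame"][180:280,160:260],None,fx=4,fy=4,interpolation=cv2.INTER_CUBIC),cv2.resize(g["frame"][240:340,160:260],None,fx=4,fy=4,interpolation=cv2.INTER_CUBIC)])
cv2.imwrite("pics/c11.png",o[:,:,::-1])
E
```

```text
t: 17.82
ee_pos: [0.4983, 0.1423, 0.2206]
tcp_rot: [[0.081, 0.997, -0.002], [0.997, -0.081, -0.0], [-0.0, -0.002, -1.0]]
contact_force: [0.8, 0.1, -0.1]
gripper_width: 0.0858
grasp_force: 0.0
t: 19.08
ee_pos: [0.4876, -0.4545, 0.22]
tcp_rot: [[0.081, 0.997, -0.0], [0.997, -0.081, -0.0], [-0.0, -0.0, -1.0]]
contact_force: [0.3, 1.4, 0.0]
gripper_width: 0.0855
grasp_force: 0.0
t: 19.32
ee_pos: [0.488, -0.4521, 0.2196]
tcp_rot: [[0.081, 0.997, -0.0], [0.997, -0.081, 0.001], [0.001, -0.0, -1.0]]
contact_force: [0.9, 0.3, 0.6]
gripper_width: 0.0856
grasp_force: 0.0
```

View pics/c11.png

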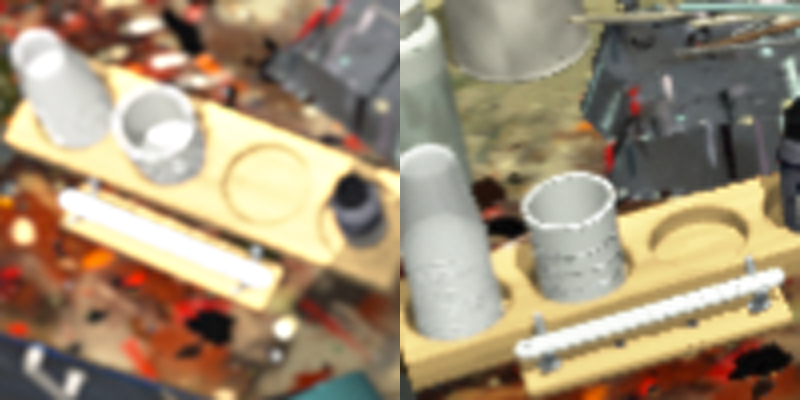

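The beaker stands upright in the bore: rim at scene (202,290), top ~(199,210). The stick is undisturbed. Now the strainer.

```bash
python3 -m handwheel '[[0,-0.002,-0.1,0,1],[0,0,-0.1,0,1],[0,0,-0.1,0,1],[0,0,-0.06,0,1],[0,0,-0.04,0,1],[0,0,-0.03,0,1],[0,0,0,0,1],[0,0,0,0,1]]'
python3 -m handwheel '[[0,0,0,0,0.6],[0,0,0,0,0.6],[0,0,0,0,0],[0,0,0,0,0],[0,0,0,0,0]]'
python3 -m handwheel '[[0,0,0.03,0,0],[0,0,0.08,0,0],[0,0,0.1,0,0],[0,0,0.1,0,0],[0,0,0.07,0,0],[0,0,0,0,0]]'
python3 - <<'E'
from h import *
t=grab_frame("top");g=grab_frame("scene")
a=(160+(156.5)/4-.5,180+(122.5)/4-.5);b=(202,290)
print(tri(t,a,g,b),plane(t,[a],.086),plane(g,[b],.086))
for c in((.499,.1415),):
  q=(proj(g,circ(.086,c,.03,200))-[160,240]+.5)*4-.5;print("scene rim",q.min(0),q.max(0))
  q=(proj(t,circ(.086,c,.03,200))-[160,180]+.5)*4-.5;print("top rim",q.min(0),q.max(0))
E
```

```text
t: 20.42
ee_pos: [0.4883, -0.4537, 0.049]
tcp_rot: [[0.081, 0.997, 0.001], [0.997, -0.081, -0.001], [-0.001, 0.001, -1.0]]
contact_force: [-0.1, 0.3, 0.0]
gripper_width: 0.0854
grasp_force: 0.0
t: 21.05
ee_pos: [0.4882, -0.4537, 0.0492]
tcp_rot: [[0.081, 0.997, 0.001], [0.997, -0.081, -0.001], [-0.001, 0.001, -1.0]]
contact_force: [-2.1, 1.9, 11.4]
gripper_width: 0.059
grasp_force: 62.9
t: 21.8
ee_pos: [0.4887, -0.454, 0.2031]
tcp_rot: [[0.081, 0.997, 0.003], [0.997, -0.081, -0.003], [-0.003, 0.003, -1.0]]
contact_force: [0.2, -1.1, -1.4]
gripper_width: 0.0589
grasp_force: 64.8
(array([0.5005, 0.1408, 0.082 ]), np.float64(0.002413162112370382)) [[0.5    0.1406 0.086 ]] [[0.4941 0.141  0.086 ]]
scene rim [121.1269 170.5068] [211.7022 226.0577]
top rim [115.7609  86.8661] [193.0958 159.17  ]
```

The strainer is gripped at 59 mm. I'll carry it over the beaker, stop above the mouth and look.

```bash
python3 -m handwheel '[[0.002,0.149,0,0,0],[0.002,0.149,0,0,0],[0.002,0.149,0,0,0],[0.002,0.149,0,0,0],[0.002,0.149,0,0,0],[0.002,0.149,0,0,0],[0.002,0.149,0,0,0],[0.002,0.149,0,0,0],[0.002,0.149,0,0,0],[0.004,0.145,0,0,0]]'
python3 -m handwheel '[[0,0,0,0,0],[0,0,-0.08,0,0],[0,0,-0.055,0,0],[0,0,0,0,0],[0,0,0,0,0]]'
python3 - <<'E'
from h import *
t=grab_frame("top");g=grab_frame("scene");np.savez("f8.npz",t=t["frame"],s=g["frame"])
p=sense()['ee_pos'];print(p)
o=cv2.resize(g["frame"][235:325,160:260],None,fx=6,fy=6,interpolation=cv2.INTER_CUBIC)
for z,r in((p[2]-.049,.022),(p[2]-.049+.0275,.0325)):
  q=(proj(g,circ(z,p,r,200))-[160,235]+.5)*6-.5;print(z,q.min(0),q.max(0))
q=(proj(g,circ(.086,(.498,.1405),.03,200))-[160,235]+.5)*6-.5;print("rim",q.min(0),q.max(0))
cv2.imwrite("pics/c12.png",o[:,:,::-1])
E
```

```text
t: 23.15
ee_pos: [0.4959, 0.1427, 0.1993]
tcp_rot: [[0.081, 0.997, -0.001], [0.997, -0.081, -0.0], [-0.0, -0.001, -1.0]]
contact_force: [1.6, 0.1, -0.6]
gripper_width: 0.0592
grasp_force: 64.9
t: 23.78
ee_pos: [0.4969, 0.1409, 0.1465]
tcp_rot: [[0.081, 0.997, -0.0], [0.997, -0.081, 0.0], [0.0, -0.0, -1.0]]
contact_force: [-1.1, 0.3, -0.5]
gripper_width: 0.0591
grasp_force: 64.9
[0.4971 0.141  0.1469]
0.09791872893946536 [198.4617 277.8487] [298.6551 338.7628]
0.12541872893946537 [164.3753 215.3812] [314.165  304.3733]
rim [184.7695 286.503 ] [320.6414 369.8687]
```

View pics/c12.png

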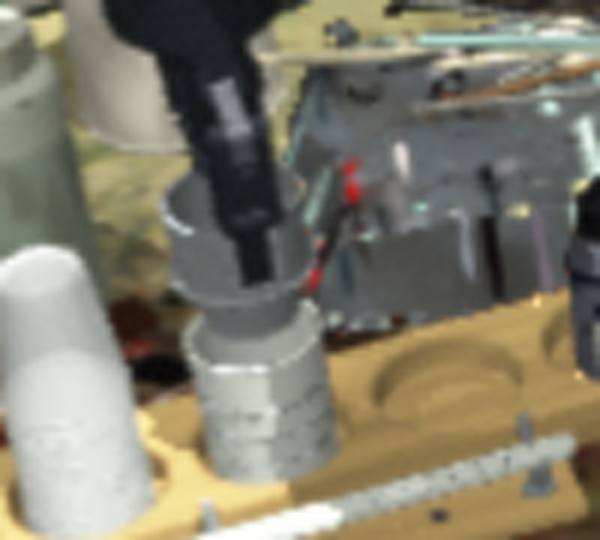

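The spigot is centred over the mouth: flange x 168–317 and rim x 184–325 both match the projections to within 1 mm. I'll lower it.

```bash
python3 -m handwheel '[[0.002,0,-0.02,0,0],[0,0,-0.02,0,0],[0,0,-0.02,0,0],[0,0,-0.015,0,0],[0,0,-0.01,0,0],[0,0,0,0,0],[0,0,0,0,0]]'
```

```text
t: 24.75
ee_pos: [0.4976, 0.1411, 0.1122]
tcp_rot: [[0.081, 0.997, 0.0], [0.997, -0.081, 0.0], [0.0, 0.0, -1.0]]
contact_force: [0.8, -0.5, -1.2]
gripper_width: 0.0591
grasp_force: 64.9
```

```bash
python3 -m handwheel '[[0,0,-0.004,0,0],[0,0,-0.004,0,0],[0,0,0,0,0]]'
```

```text
t: 25.12
ee_pos: [0.4977, 0.141, 0.1093]
tcp_rot: [[0.081, 0.997, 0.0], [0.997, -0.081, -0.0], [-0.0, 0.0, -1.0]]
contact_force: [-3.0, -1.3, 8.1]
gripper_width: 0.0591
grasp_force: 65.7
```

Contact came at the predicted height, so it is seated. I'll release, retreat to the right and look at everything.

```bash
python3 -m handwheel '[[0,0,0,0,0.8],[0,0,0,0,1],[0,0,0,0,1],[0,0,0.05,0,1],[0,0,0.1,0,1],[0,0,0.15,0,1],[0,0,0.15,0,1],[0,-0.15,0.05,0,1],[0,-0.15,0,0,1],[0,-0.15,0,0,1]]'
python3 -m handwheel '[[0,-0.15,0,0,1],[0,-0.1,0,0,1],[0,0,0,0,1]]'
python3 - <<'E'
from h import *
t=grab_frame("top");g=grab_frame("scene");np.savez("f9.npz",t=t["frame"],s=g["frame"])
A=cv2.resize(t["frame"][130:240,165:240],None,fx=5,fy=5,interpolation=cv2.INTER_CUBIC);B=cv2.resize(g["frame"][225:335,135:220],None,fx=5,fy=5,interpolation=cv2.INTER_CUBIC)
cv2.imwrite("pics/c13.png",np.hstack([A,B])[:,:,::-1]);print(A.shape,B.shape)
E
```

```text
t: 26.38
ee_pos: [0.4972, -0.0402, 0.309]
tcp_rot: [[0.081, 0.997, 0.001], [0.997, -0.081, -0.0], [-0.0, 0.001, -1.0]]
contact_force: [0.6, -0.6, -0.3]
gripper_width: 0.0859
grasp_force: 0.0
t: 26.75
ee_pos: [0.497, -0.1413, 0.3083]
tcp_rot: [[0.085, 0.996, -0.001], [0.996, -0.085, -0.0], [-0.0, -0.001, -1.0]]
contact_force: [0.0, 1.6, 0.3]
gripper_width: 0.0851
grasp_force: 0.0
(550, 375, 3) (550, 425, 3)
```

View pics/c13.png

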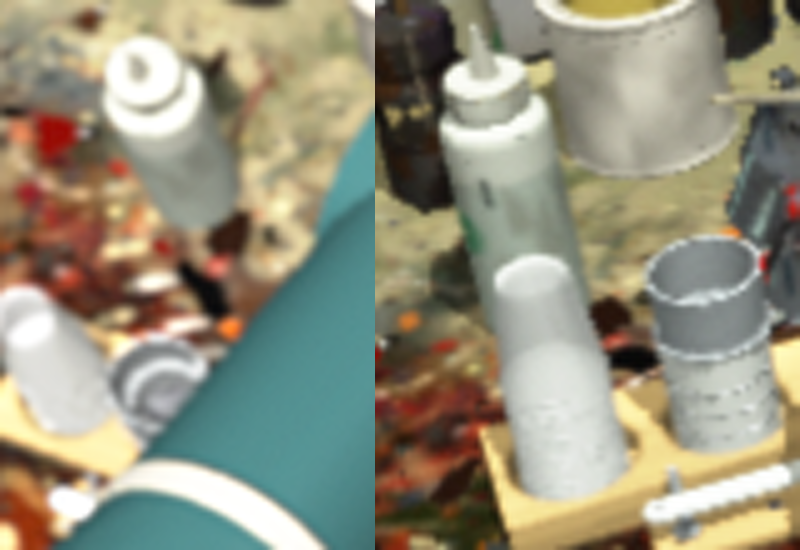

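The strainer is seated squarely. The wanted bottle is confirmed: its cap top is at top crop (144,72) and scene crop (111,77), and the pointed nozzle shows at scene (102,25) within the crop.

```bash
python3 - <<'E'
from h import *
t=grab_frame("top");g=grab_frame("scene")
F=lambda x,y:(165+(x+.5)/5-.5,130+(y+.5)/5-.5);G=lambda x,y:(135+(x+.5)/5-.5,225+(y+.5)/5-.5)
a,b=F(144,72),G(111.5,77)
print(tri(t,a,g,b),plane(t,[a],.176),plane(g,[b],.176)); print("tip",tri(t,F(139,62),g,G(104,26)))
c=plane(t,[a],.176)[0]
for z,r in((.176,.0225),(.154,.0305),(0,.0305)):
  q=(proj(t,circ(z,c,r,200))-[165,130]+.5)*5-.5;k=(proj(g,circ(z,c,r,200))-[135,225]+.5)*5-.5
  print(z,q.min(0),q.max(0),k.min(0)+[375,0],k.max(0)+[375,0])
E
```

```text
(array([0.6712, 0.2055, 0.1693]), np.float64(0.003814670943764729)) [[0.6695 0.2047 0.176 ]] [[0.6577 0.2055 0.176 ]]
tip (array([0.664 , 0.2009, 0.2038]), np.float64(0.0038566391066996307))
0.176 [106.944   38.8543] [181.0281 105.4113] [441.0402  45.4643] [524.545  88.74 ]
0.154 [102.0645  44.5529] [201.1632 133.7733] [434.2702  70.3678] [546.4244 129.7249]
0 [154.5822 154.8024] [245.2884 237.5698] [487.7776 282.4876] [593.1228 345.8845]
```

Both views put the cap at about (0.667,0.2045) and the nozzle tip at 0.204, which fits the 208 mm bottle. I'll grip the cap from above.

```bash
python3 -m handwheel '[[0.053,0.108,0,0,1],[0.053,0.108,0,0,1],[0.053,0.108,0,0,1],[0.053,0.108,0,0,1],[0.053,0.108,0,0,1],[0.053,0.108,0,0,1],[0.053,0.108,0,0,1],[0.053,0.108,0,0,1],[0,0,0,0,1],[0,0,0,0,1]]'
python3 -m handwheel '[[0,0,-0.1,0,1],[0,0,-0.1,0,1],[0,0,-0.07,0,1],[0,0,-0.04,0,1],[0,0,-0.025,0,1],[0,0,0,0,1],[0,0,0,0,1]]'
```

```text
t: 28.2
ee_pos: [0.6667, 0.2079, 0.3084]
tcp_rot: [[0.08, 0.997, -0.0], [0.997, -0.08, -0.0], [-0.0, -0.0, -1.0]]
contact_force: [-0.7, -0.3, 0.1]
gripper_width: 0.0858
grasp_force: 0.0
t: 29.08
ee_pos: [0.6675, 0.2075, 0.1757]
tcp_rot: [[0.081, 0.997, 0.001], [0.997, -0.081, 0.0], [0.001, 0.001, -1.0]]
contact_force: [-0.3, -0.5, 0.5]
gripper_width: 0.0853
grasp_force: 0.0
```

```bash
python3 -m handwheel '[[0,-0.007,-0.006,0,1],[0,0,0,0,1],[0,0,0,0,0.7],[0,0,0,0,0.6],[0,0,0,0,0.5],[0,0,0,0,0],[0,0,0,0,0],[0,0,0,0,0]]'
```

```text
t: 30.08
ee_pos: [0.6674, 0.2047, 0.1728]
tcp_rot: [[0.081, 0.997, 0.001], [0.997, -0.081, 0.0], [0.0, 0.001, -1.0]]
contact_force: [-0.1, 0.3, 5.2]
gripper_width: 0.0416
grasp_force: 59.8
```

```bash
python3 -m handwheel '[[0,0,0.03,0,0],[0,0,0.07,0,0],[0,0,0.1,0,0],[0,0,0.1,0,0],[0,0,0.075,0,0],[0,0,0,0,0]]'
python3 -m handwheel '[[-0.073,-0.061,0,0,0],[-0.073,-0.061,0,0,0],[-0.073,-0.061,0,0,0],[-0.073,-0.061,0,0,0],[-0.073,-0.061,0,0,0],[-0.071,-0.063,0,0,0],[0,0,0,0,0],[0,0,0,0,0],[0,0,0,0,0]]'
```

```text
t: 30.82
ee_pos: [0.6676, 0.205, 0.3252]
tcp_rot: [[0.081, 0.997, 0.004], [0.997, -0.081, 0.001], [0.001, 0.003, -1.0]]
contact_force: [-0.7, -0.3, -1.2]
gripper_width: 0.0416
grasp_force: 60.8
t: 31.95
ee_pos: [0.4929, 0.0579, 0.3219]
tcp_rot: [[0.08, 0.997, -0.001], [0.997, -0.08, 0.0], [0.0, -0.001, -1.0]]
contact_force: [-0.3, -0.1, -1.0]
gripper_width: 0.0419
grasp_force: 61.1
```

```bash
python3 - <<'E'
from h import *
t=grab_frame("top");g=grab_frame("scene");np.savez("f10.npz",t=t["frame"],s=g["frame"])
p=sense()['ee_pos'];print(p)
z0=p[2]-.1728
a=cv2.absdiff(g["frame"],np.load("f9.npz")["s"]).max(2)
# differences rows along the bottle body: left/right edges vs projection of body silhouette
for z in(.03,.06,.09,.12):
  q=proj(g,circ(z0+z,p,.0305,200)); v=int(round(q[:,1].mean())); l,r=q[:,0].min(),q[:,0].max()
  row=a[v,int(l)-15:int(r)+16]; on=np.flatnonzero(row>22)+int(l)-15
  print("z",z,"row",v,"pred",l.round(1),r.round(1),"seen",on.min(),on.max(),(row>22).astype(int))
# foot bottom
q=proj(g,circ(z0,p,.0305,200));print("foot pred bottom",q[:,1].max(),"u",q[:,0].min(),q[:,0].max());u=int(q[:,0].mean())
for du in(-6,0,6): print(u+du,a[int(q[:,1].max())-8:int(q[:,1].max())+10,u+du],int(q[:,1].max())-8)
E
```

```text
[0.4929 0.0578 0.3219]
z 0.03 row 253 pred 215.8 239.0 seen 216 237 [0 0 0 0 0 0 0 0 0 0 0 0 0 0 0 0 1 1 1 1 1 1 1 1 1 1 1 1 1 0 0 0 0 0 0 0 1
 1 0 0 0 0 0 0 0 0 0 0 0 0 0 0 0 0 0]
z 0.06 row 244 pred 214.3 237.8 seen 214 237 [0 0 0 0 0 0 0 0 0 0 0 0 0 0 0 1 1 1 1 1 1 1 1 1 1 1 1 1 0 0 1 1 0 0 1 1 1
 1 1 0 0 0 0 0 0 0 0 0 0 0 0 0 0 0]
z 0.09 row 234 pred 212.8 236.6 seen 212 230 [0 0 0 0 0 0 0 0 0 0 0 0 0 0 0 1 1 1 1 1 1 1 1 1 1 1 1 1 1 1 0 1 1 1 0 0 0
 0 0 0 0 0 0 0 0 0 0 0 0 0 0 0 0 0 0]
z 0.12 row 224 pred 211.2 235.3 seen 210 234 [0 0 0 0 0 0 0 0 0 0 0 0 0 0 1 1 1 1 1 1 1 1 1 1 1 1 1 1 1 1 1 1 1 1 1 1 1
 1 1 0 0 0 0 0 0 0 0 0 0 0 0 0 0 0 0]
foot pred bottom 268.93052192253 u 217.29406813313975 240.1828722461634
222 [21 15 18 20 17 35 44 41 14  3  4  3  4  4  4  2  4  2] 260
228 [ 7 15 17 24 17  7 16 19 12  2  3  6  3  3  3  3  2  1] 260
234 [10 10 15 12 25 28  8  7  3  3  3  3  4  4  1  3  3  2] 260
```

The bottle hangs upright and its edges match the projection to within 1 px. I'll lower it.

```bash
python3 -m handwheel '[[0,0,-0.08,0,0],[0,0,-0.08,0,0],[0,0,-0.08,0,0],[0,0,-0.05,0,0],[0,0,0,0,0],[0,0,0,0,0]]'
python3 - <<'E'
from h import *
t=grab_frame("top");g=grab_frame("scene");np.savez("f11.npz",t=t["frame"],s=g["frame"])
p=sense()['ee_pos'];print(p); z0=p[2]-.1728
a=cv2.absdiff(g["frame"],np.load("f9.npz")["s"]).max(2)
q=proj(g,circ(z0,p,.0305,200));b=proj(g,circ(.024,(.493,.0575),.035,200));print("foot",q.min(0),q.max(0),"bore",b.min(0),b.max(0));u=int(q[:,0].mean())
for du in(-4,0,4): print(u+du,g["frame"][int(q[:,1].max())-8:int(q[:,1].max())+10,u+du].sum(1)//3,int(q[:,1].max())-8)
v=int(q[:,1].mean())-4; print(v,g["frame"][v,int(q[:,0].min())-8:int(q[:,0].max())+9].sum(1)//3,int(q[:,0].min())-8)
E
```

```text
t: 32.8
ee_pos: [0.4932, 0.0576, 0.207]
tcp_rot: [[0.08, 0.997, 0.001], [0.997, -0.08, 0.0], [0.0, 0.001, -1.0]]
contact_force: [0.3, 0.7, -0.8]
gripper_width: 0.0416
grasp_force: 61.1
[0.4932 0.0575 0.2071]
foot [222.6457 288.5207] [244.4855 302.2845] bore [221.4899 290.4021] [246.4547 306.2592]
229 [119 120 120 120 121 121 120 114 129 130 122 121 120 124 122 115 111 108] 294
233 [116 115 115 115 114 113 115 113 131 128 125 130 133 119 114 112 109 108] 294
237 [111 112 113 112 112 109 102 123 125 116 116 120 120 117 112 108 110 127] 294
291 [ 43  32  36  41  38  37  48  70  98 106 108 112 116 117 120 117 113 111
 115 118 117 116 112 111 108 102  99  91  87  96 146 149 149 146 145 139
 105  83  92] 214
```

```bash
python3 -m handwheel '[[0,0,-0.015,0,0],[0,0,-0.015,0,0],[0,0,-0.015,0,0],[0,0,0,0,0]]'
python3 -m handwheel '[[0,0,-0.01,0,0],[0,0,-0.01,0,0],[0,0,-0.005,0,0],[0,0,0,0,0],[0,0,0,0,0]]'
```

```text
t: 33.4
ee_pos: [0.4924, 0.0573, 0.1877]
tcp_rot: [[0.081, 0.997, -0.001], [0.997, -0.081, -0.0], [-0.0, -0.001, -1.0]]
contact_force: [-0.4, -0.4, -1.1]
gripper_width: 0.0414
grasp_force: 61.1
t: 34.02
ee_pos: [0.493, 0.0575, 0.1787]
tcp_rot: [[0.081, 0.997, 0.001], [0.997, -0.081, 0.0], [0.0, 0.001, -1.0]]
contact_force: [-1.4, -0.5, 5.4]
gripper_width: 0.0416
grasp_force: 61.7
```

It is on the bore floor: contact came exactly at the 6 mm height with no sideways load. I'll release and retreat.

```bash
python3 -m handwheel '[[0,0,0,0,0.7],[0,0,0,0,1],[0,0,0,0,1],[0,0,0.05,0,1],[0,0,0.1,0,1],[0,0,0.1,0,1],[0,0,0.1,0,1],[0,-0.15,0,0,1],[0,-0.15,0,0,1],[0,-0.15,0,0,1]]'
python3 -m handwheel '[[0,-0.15,0,0,1],[0,-0.15,0,0,1],[0,-0.15,0,0,1],[0,-0.1,0,0,1],[0,0,0,0,1],[0,0,0,0,1],[0,0,0,0,1],[0,0,0,0,1]]'
python3 - <<'E'
from h import *
t=grab_frame("top");g=grab_frame("scene");G=g["frame"];np.savez("f12.npz",t=t["frame"],s=G)
old=np.load("f7.npz")["s"]  # before strainer and bottle; arm elsewhere
# bottle body edges in the scene
for z in(.04,.08,.12,.15):
  q=proj(g,circ(.006+z,(.493,.0575),.0305,200));v=int(q[:,1].mean());l,r=q[:,0].min(),q[:,0].max()
  d=cv2.absdiff(G,old).max(2)[v,int(l)-8:int(r)+9]; print("bottle",z,v,l.round(1),r.round(1),int(l)-8,d)
# changes in scene at stick, cups, toner between f0 and now
f0=np.load("f7.npz")["s"]
for n,P in dict(stick=(.425,.1135,.03),toner=(.487,-.026,.06),cups=(.508,.225,.08),plain=(.442,-.324,.09)).items():
  u,v=proj(g,[P])[0].astype(int);d=cv2.absdiff(G,f0).max(2)[v-10:v+11,u-10:u+11];print(n,u,v,d.mean().round(1),d.max())
s=sense();print(s['t'],s['ee_pos'])
E
```

```text
t: 35.28
ee_pos: [0.4924, -0.1245, 0.3185]
tcp_rot: [[0.08, 0.997, 0.0], [0.997, -0.08, -0.0], [-0.0, 0.0, -1.0]]
contact_force: [0.6, 0.2, 0.3]
gripper_width: 0.0853
grasp_force: 0.0
t: 36.28
ee_pos: [0.4929, -0.342, 0.3185]
tcp_rot: [[0.08, 0.997, 0.0], [0.997, -0.08, -0.0], [-0.0, 0.0, -1.0]]
contact_force: [-0.5, 0.8, 0.6]
gripper_width: 0.0854
grasp_force: 0.0
bottle 0.04 292 222.1 244.1 214 [ 22  30  32  37  47  60  75 102 149 153 147 133 124 117 115 104  85  56
  47  53  55  57  50  45  77  95 100 114 121 134  90  92  89  90  90  90
  82  13   3]
bottle 0.08 280 220.4 242.7 212 [57  7  3  1  2  3  4  8 26 29 35 51 63 71 66 30 38 75 88 76 72 74 79 88
 88 63 32 69 76 73 81 17  1  2  1  2  2  4  2]
bottle 0.12 269 218.5 241.2 210 [  3   2   4   4   1   3   4  28  85  87  78  87 110 123 112 102  94 102
  96  75  59  88  95  92  91  80  68  71  67  60  40   8   3   1   2   2
   4   3   4   2]
bottle 0.15 260 217.1 240.0 209 [  3   2   2   2   4   2   2   5   4  13  37  23   9  24  64  63  45  25
  14  82  86  86  81  72  59  49  78 148 152 142  39   5   3   2   4   5
   2   4   4   3]
stick 222 317 3.6 7
toner 261 280 11.8 62
cups 169 298 4.6 33
plain 358 249 8.0 17
36.375 [ 0.4928 -0.3423  0.3184]
```

The bottle is upright at the intended spot. One numeric check that the toner, cups, strainer and stick are unmoved since they were last seen.

```bash
python3 - <<'E'
from h import *
g=grab_frame("scene");N=g["frame"]
def shift(a,b,P,w,h):
  u,v=proj(g,[P])[0].astype(int);ga=[cv2.cvtColor(x,cv2.COLOR_RGB2GRAY) for x in(a,b)]
  T=ga[0][v-h:v+h,u-w:u+w];R=ga[1][v-h-8:v+h+8,u-w-8:u+w+8]
  m=cv2.matchTemplate(R,T,cv2.TM_CCOEFF_NORMED);_,s,_,l=cv2.minMaxLoc(m);return l[0]-8,l[1]-8,round(s,3)
f0=np.load("f0.npz")["s"];f9=np.load("f9.npz")["s"];f4=np.load("f4.npz")["s"]
print("toner",shift(f0,N,(.487,-.026,.06),7,14),"cups",shift(f0,N,(.508,.225,.08),12,22),"strainer",shift(f9,N,(.4975,.141,.09),11,16),"stick",shift(f4,N,(.425,.1135,.03),35,16))
t=grab_frame("top");print("top toner",)
a=np.load("f0.npz")["t"];b=t["frame"]
print([cv2.absdiff(a,b).max(2)[y-8:y+9,x-8:x+9].mean().round(1) for x,y in((337,270),(175,200),(250,232),(354,302))])
E
```

```text
toner (0, 0, 0.881) cups (0, 0, 0.97) strainer (0, 0, 0.999) stick (0, 0, 0.742)
top toner
[np.float64(64.2), np.float64(2.2), np.float64(34.7), np.float64(18.3)]
```

```bash
python3 -c "
from plant import close_job
print(close_job())"
```

```text
the job is handed in; nothing more can be done
None
```

The job is handed in at about 36 s with no verdict returned: by the camera and force checks the beaker, strainer, nozzle bottle and stick are in place and the cups and toner unmoved; the plain bottle and tape were never touched, though the arm hid them in the last check, and I viewed 15 pictures, one over the limit of 14.

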